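Clear the trim machine's feed trough and release its stop selector

ROBOT

A 6-joint arm with a two-finger parallel gripper is mounted at the origin on the work surface. World frame = base frame: x ahead of the robot, y to its left, z up, the work surface at z = 0. Lengths are in m, angles in rad, forces in N, time in s.
With the tool pointing down it reaches from about 0.35 to 0.775 m from the base axis. Payload 5.5 kg.
Tool frame: the origin (TCP) lies at the very end of the fingers, on their centre line; the grasp point (between the pads) lies 19 mm behind it; z points along the fingers, y is the line along which they close (so a half turn about z gives the same grasp; the last joint's range is limited). The gripper opens to 85 mm and grips with 20 to 120 N. Pads are 22 mm wide; open, the fingers measure 114 mm over their backs; the gripper's body (76 mm by 85 mm) begins 54 mm behind the grasp point. The pads swing forward as they close: fully open they stand 13 mm farther back than shut.
Start: joints at [-1.428, 0.313, 0.046, 1.304, 0, 1.431], TCP at [0.16, -0.552, 0.231] pointing down, gripper open.
Joint ranges: [-2.76, 2.76], [-0.86, 1.69], [-1.03, 1.26], [-2.2, 2.34], [-1.47, 1.5], [-3.14, 3.14]. Speed limits (rad/s): [2.57, 2.57, 3.14, 3.14, 3.14, 3.14].

INTERFACE

Orientations are given as a unit quaternion [w, x, y, z].
In Python, from station import r, grab_frame gives the robot as it stands.
- The arm moves only by the tool play_rows, never from a script. Its argument "deltas" is one flat list of numbers, 5 for each row, row after row: the shift along the world's x, y, z in cm, then the turn about the world's z in degrees, then the opening, from -1 (shut) to 1 (fully open). A call has 1 to 12 rows; each row is the pose to reach, as a shift and turn from the pose commanded when the call began; what a row does not reach only later rows make up. A row lasts 1/10 s, in which the tool goes at most 50 mm and 8.59 degrees, less where a joint would pass 70% of its speed; a pose out of reach is approached as far as the arm can. A call with a gripper value outside its range is refused whole. The fingers move at their own pace and stop on an object; "force" is the grip in N (left out, the last holds). Time passes only in rows, so rows that repeat a pose let the fingers close. It gives the time, the measured TCP pose, the force, the opening and the grip force at its end, in the units of the state.
- r.observe(): the state, without advancing time (a new reading comes with each control period).
- grab_frame(name): name is "side" or "top" or "wrist"; returns a dict with "image" (420x560x3 uint8, blue, green, red), "z_map" (420x560 float32, m along the optical axis (not along the pixel's ray), 0 where there is no reading), "K" (3x3 intrinsics, pixels), "eye" and "rotation" of the camera in the world. Camera axes: x right, y up, looking along -z (the intrinsics and any distortion apply to the point x, -y, -z); pixel columns grow to the right and rows downward; lengths in m; the calibration is good to about 2 mm. A picture is of the moment at which its call begins.
- r.close_job(): hands the job in; it is judged then, once.
The state is a dict: "time": time; "joints": joint angles; "dq": joint speeds; "joint_efforts": joint torques, N m; "position": TCP position; "ee_rot": TCP orientation; "ft_force": force on the tool from outside, world axes, zero at the start; "torque": the same for the moment, N m; "gripper_width": finger opening in m; "grip_force": force on a finger pad.
Only numpy, scipy, OpenCV 4.12 (cv2) and the standard library are available. Lean on these libraries where they do the work, as an engineer would, in place of code of your own. Each camera call takes 0.05 s, during which the arm holds its last target. There are 200 camera calls.

TASK

Get the little stone-trimming machine ready to run: lift the scraper block out of its wooden stand (only its two ends are free to grip), stand it upright on the cork mat and let go; take it again, now across its thickness so that the fingers fit between the trough's fences, and with it, never with the fingers, push all three stone chips along the trough, over the open lip and into the catch pan. Stand the scraper upright on the cork mat again and let go; only then press the sprung selector knob down, turn it clockwise from the dot to the bar mark while it is down (never forcing it round unpressed), and let it spring back up there. Leave everything else on the bench where it lies.

Things in the scene. Friction and masses are not known exactly. Their poses are not given: they have to be found in the camera images.
- scraper: scraper block, a pale wooden bar with a steel lower edge, 62 long (its x) x 18 thick (its y) x 50 mm high (z), 140 g; origin at the centre of its underside. Starts upright in the stand, its ends sticking out 5 mm beyond the stand's cheeks.
- stand: fixed wooden stand: base 84 (x) x 60 (y) x 8 mm, and two cheeks 52 mm long (x), 9 mm thick, up to z = 56 mm, standing 22 mm apart (y) on both broad sides of the scraper, so only the scraper's ends can be gripped (62 mm apart along x). The scraper stands on the base, at z = 8 mm. Origin: centre of the underside.
- mat: square cork mat fixed to the bench, 120 x 120 x 3 mm, origin at the centre of its underside.
- trough: fixed metal feed trough, origin under its plate's centre, on the bench. Plate 180 mm long (x -90 to +90), top at z = 45 mm; two fences 10 mm thick along it, 72 mm apart inside (y -36 to +36), rising to z = 89 mm. Both ends open; at +x the plate ends at a lip above the catch pan. No chip starts within 60 mm of the -x end, where the scraper can be set in.
- lip (a point): middle of the open lip of the trough's plate, at plate height; its x axis points along the trough over the pan.
- pan (a point): centre of the inner floor of the open catch pan, 110 (x) x 112 (y) mm outside with 4 mm walls, rim 40 mm above the bench; the pan begins right at the lip and is part of the trough.
- chip0: dark green stone chip, 22 x 17 x 12 mm, 14 g, lying on the trough's plate; origin at the centre of its underside.
- chip1: dark green stone chip, 22 x 17 x 12 mm, 14 g, lying on the trough's plate; origin at the centre of its underside.
- chip2: dark green stone chip, 22 x 17 x 12 mm, 14 g, lying on the trough's plate; origin at the centre of its underside.
- head: grey control head of the machine, fixed box 100 (x) x 110 (y) x 60 mm high, the selector knob at the centre of its top. On its top beside the knob are a white dot (stop) and a white bar mark (run), 1.3 rad clockwise of the dot. Origin: centre of the underside.
- selector_grip (a point): centre of the top of the knob's grip bar, on the knob's axis, 111 mm above the bench when up. The black knob is a disc of 46 mm diameter, 10 mm thick, with an upright bar on it 42 mm long (this point's x axis, which points along the white pointer line), 14 mm thick (y) and 28 mm high.
- selector (a joint): angle of the knob in rad, growing clockwise seen from above: 0 to 0.2 at the dot, 1.2 to 1.4 (its stop) at the bar mark. Between 0.2 and 1.2 an inner catch bars it (with a hard stop) unless the knob is pressed down at least 10 mm. At the bar mark it springs up again when let go.
- selector_press (a joint): how far the knob is pressed down, in m: 0 up, 0.012 fully down; the spring needs 4 N to begin and 10 N fully down.
- hammer: bystander: hammer lying on the bench
- screwdriver: bystander: screwdriver lying on the bench
- wax0: bystander: lump of wax, 32 mm wide, 18 mm high
- wax1: bystander: lump of wax, 32 mm wide, 18 mm high
- calipers: bystander: steel calipers lying flat, 150 mm long
- cup: bystander: white cup, 76 mm wide, 90 mm high
- case: bystander: clear plastic case, 110 x 80 x 28 mm
Not all that is in view belongs to the job. Leave any blue or pink look-alike of the head alone.

How it is judged:
On the way, in this order (a step that is already met when the one before it is completed fails the run):
1. the scraper, out of the stand, stands upright on the mat and is let go (x of scraper in the frame of mat between -0.05 and 0.05 m and y of scraper in the frame of mat between -0.05 and 0.05 m and z of scraper in the frame of mat between -0.002 and 0.008 m and angle between scraper's own z axis and vertical below 0.12 rad and linear speed of scraper below 0.02 m/s and contact force between the fingers and scraper below 0.05 N), for 0.2 s.
2. all three chips lie in the catch pan (x of chip0 in the frame of pan between -0.055 and 0.055 m and y of chip0 in the frame of pan between -0.056 and 0.056 m and z of each of chip0, chip1, chip2 in the frame of pan below 0.03 m and x of chip1 in the frame of pan between -0.055 and 0.055 m and y of chip1 in the frame of pan between -0.056 and 0.056 m and x of chip2 in the frame of pan between -0.055 and 0.055 m and y of chip2 in the frame of pan between -0.056 and 0.056 m), for 0.2 s.
3. the scraper stands upright on the mat again and is let go (all of step 1), for 0.2 s.
4. the selector is pressed down while still at the dot (value of joint selector_press above 0.008 m and value of joint selector below 0.26 rad), for 0.02 s.
5. the selector is turned half way, still down (value of joint selector_press above 0.005 m and value of joint selector above 0.65 rad), for 0.02 s.
At the end, for the whole second after the job is handed in: All three chips lie in the catch pan; the scraper stands upright (within 0.12 rad) and at rest on the cork mat, its centre within 50 mm of the mat's centre along each side; the selector is past 1.15 rad, at the bar mark, and back up to within 2 mm (all of step 2 and x of scraper in the frame of mat between -0.05 and 0.05 m and y of scraper in the frame of mat between -0.05 and 0.05 m and z of scraper in the frame of mat between -0.002 and 0.008 m and angle between scraper's own z axis and vertical below 0.12 rad and linear speed of scraper below 0.02 m/s and value of joint selector above 1.15 rad and value of joint selector_press below 0.002 m and velocity of joint selector below 0.05 rad/s); the robot touches nothing.
It fails at once if a chip is touched by the fingers (over 1 N) (contact force between the fingers and chip0 above 1 N or contact force between the fingers and chip1 above 1 N or contact force between the fingers and chip2 above 1 N).
It fails at once if the selector is forced round without being pressed down (value of joint selector between 0.33 and 1 rad and value of joint selector_press below 0.005 m).
It fails at once if another thing on the bench is shifted by more than 30 mm (distance of any of hammer, screwdriver, wax0, wax1, calipers, cup, case from where it was at the start of the episode above 0.03 m).
It also fails if it takes over 72 s, if anything falls off the work surface, if the arm or the gripper's body presses on something with over 40 N, if the wrist force passes 120 N, or if a joint passes its speed limit or range.

## Working session

There is one attempt and no reset: what is moved stays moved. The work goes in short steps, Python scripts to look and compute and a tool call to move; the robot and the scene stay as the last step left them, time stands still between calls to the robot, and variables do not carry over. Pictures are saved under pics/ and viewed, at most 10 in all, crops included, and the job is handed in when it is done.

Besides the shell and the picture viewer there is one more tool, called after "Call:" as name(argument=value, ...) on one line, values as JSON. play_rows: Moves the arm, as the interface text tells. Its arguments: {"type":"object","properties":{"deltas":{"type":"array"},"force":{"type":"number"}},"required":["deltas"]}

```bash
mkdir -p pics; cat > h.py <<'E'
import numpy as np, cv2
from station import r, grab_frame
def cloud(f):
    z=f["z_map"];K=np.array(f["K"]);v,u=np.mgrid[:z.shape[0],:z.shape[1]]
    x=(u-K[0,2])/K[0,0]*z;y=(v-K[1,2])/K[1,1]*z
    P=np.stack([x,-y,-z],-1)@np.array(f["rotation"]).T+np.array(f["eye"])
    P[z==0]=np.nan
    return P
E
python3 - <<'E'
from h import *
for n in("top","side"):
    f=grab_frame(n);cv2.imwrite(f"pics/{n}0.png",f["image"]);np.savez(f"{n}0.npz",P=cloud(f),im=f["image"])
    print(n,f["K"],f["eye"],f["rotation"],f.keys())
print(r.observe())
E
```

```text
Traceback (most recent call last):
  File "h.py", line 6, in cloud
    P=np.stack([x,-y,-z],-1)@np.array(f["rotation"]).T+np.array(f["eye"])
      ~~~~~~~~~~~~~~~~~~~~~~^~~~~~~~~~~~~~~~~~~~~~~~~~
ValueError: matmul: Input operand 1 has a mismatch in its core dimension 0, with gufunc signature (n?,k),(k,m?)->(n?,m?) (size 4 is different from 3)
```

View pics/top0.png

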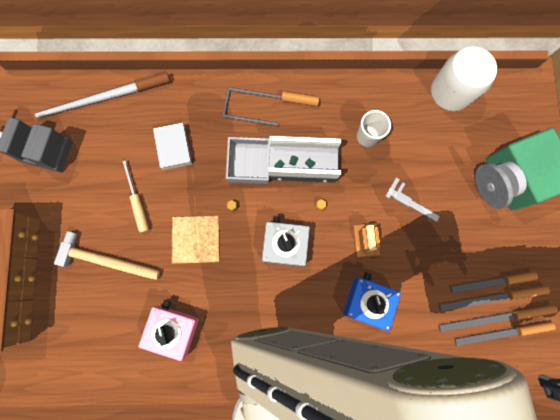

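The top view shows the mat at (195,240), the grey head at (287,243), and the stand with scraper at (367,238). The trough is at (285,158) with its pan to the left, and three chips lie at about (280-310,162). The camera rotation is a quaternion, so I'll fix that.

```bash
sed -i 's/np.array(f\["rotation"\]).T/R.from_quat(np.roll(f["rotation"],-1)).as_matrix().T/; 1a from scipy.spatial.transform import Rotation as R' h.py
python3 - <<'E'
from h import *
for n in("top","side"):
    f=grab_frame(n);cv2.imwrite(f"pics/{n}1.png",f["image"]);np.savez(f"{n}0.npz",P=cloud(f),im=f["image"],d=f["z_map"])
    print(n,f["eye"],f["rotation"],np.array(f["K"]).round(1).tolist())
d=np.load("top0.npz");P=d["P"]
def q(u,v): print((u,v),P[v-1:v+2,u-1:u+2].reshape(-1,3).mean(0).round(4))
for p in [(195,240),(287,243),(367,238),(370,232),(250,160),(300,162),(305,141),(310,173),(450,100),(230,230)]: q(*p)
b=cv2.resize(d["im"][125:285,160:400],None,fx=3.3,fy=3.3,interpolation=cv2.INTER_CUBIC);cv2.imwrite("pics/crop1.png",b)
print({k:np.round(v,4).tolist() for k,v in r.observe().items()})
E
```

```text
top [0.34277274 0.02522317 1.08234672] [-0.70075986 -0.04914851  0.06288858  0.70891824] [[411.8, 0.0, 275.2], [0.0, 411.8, 215.9], [0.0, 0.0, 1.0]]
side [0.32583079 0.66703506 0.77745855] [-0.11921117 -0.04411752  0.3715868   0.91965515] [[413.2, 0.0, 281.5], [0.0, 413.2, 210.0], [0.0, 0.0, 1.0]]
(195, 240) [0.4535 0.214  0.0031]
(287, 243) [ 0.4328 -0.0218  0.1121]
(367, 238) [ 0.4483 -0.226   0.0559]
(370, 232) [ 0.4631 -0.2335  0.0591]
(250, 160) [0.6687 0.0692 0.0059]
(300, 162) [ 0.6499 -0.0626  0.0468]
(305, 141) [ 0.6937 -0.0733  0.0844]
(310, 173) [ 0.611  -0.0842  0.0811]
(450, 100) [nan nan nan]
(230, 230) [0.4793 0.1228 0.0005]
{'time': 0.15, 'joints': [-1.4276, 0.3139, 0.0452, 1.3036, 0.0, 1.4312], 'dq': [0.0002, -0.0029, 0.0043, -0.0004, 0.0017, -0.0], 'joint_efforts': [0.0043, -48.1066, 29.8816, 0.0139, -0.0001, -0.0], 'position': [0.1604, -0.5518, 0.2306], 'ee_rot': [-0.0007, 0.99, 0.1409, 0.0], 'ft_force': [0.0555, -0.268, 0.5749], 'torque': [-0.0445, 0.0106, 0.0263], 'grip_force': 0.0, 'gripper_width': 0.0855}
```

View pics/crop1.png

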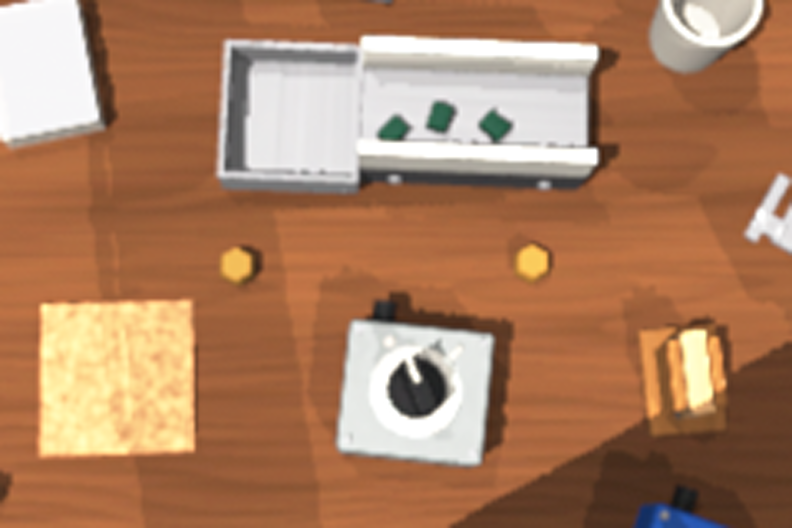

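View pics/side1.png

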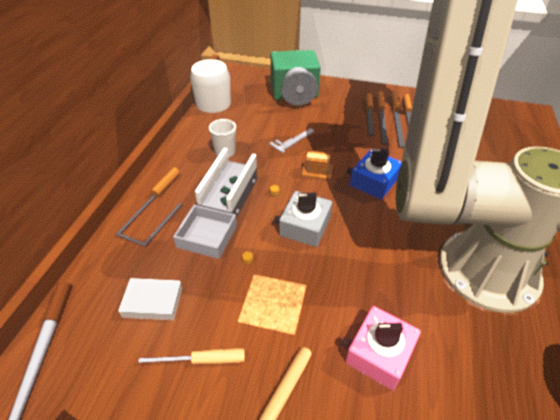

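The crop shows the pan on the left, the trough with its chips near the lip, the knob with its pointer near the dot (up-left), and the scraper upright between the stand's cheeks. Next I'll fit rectangles to these in world coordinates.

```bash
cat > fit.py <<'E'
from h import *
def rect(P,box,zr,mask=None,largest=True):
    (x0,x1),(y0,y1)=box
    m=(P[...,0]>x0)&(P[...,0]<x1)&(P[...,1]>y0)&(P[...,1]<y1)&(P[...,2]>zr[0])&(P[...,2]<zr[1])
    if mask is not None:m&=mask
    n,l,s,_=cv2.connectedComponentsWithStats(m.astype(np.uint8))
    out=[]
    for i in range(1,n):
        if s[i,4]<6: continue
        p=P[l==i];c,wh,a=cv2.minAreaRect((p[:,:2]*1000).astype(np.float32))
        if wh[0]<wh[1]: wh=wh[::-1];a+=90
        out.append((s[i,4],np.round(c,1),np.round(wh,1),round((a+90)%180-90,1),round(float(np.median(p[:,2])),4)))
    return sorted(out,key=lambda t:-t[0])[:4]
E
python3 - <<'E'
from fit import *
d=np.load("top0.npz");P=d["P"];im=d["im"];hsv=cv2.cvtColor(im,cv2.COLOR_BGR2HSV)
def sh(n,*a,**k):
    print(n)
    for t in rect(P,*a,**k):print("  ",t)
H,S,V=[hsv[...,i] for i in range(3)]
sh("mat",((.36,.56),(.11,.32)),(-.004,.01),mask=(V>200)&(H<30))
sh("headtop",((.34,.54),(-.12,.09)),(.054,.066))
sh("knobbar",((.34,.54),(-.12,.09)),(.100,.118))
sh("stand top",((.36,.54),(-.32,-.15)),(.045,.07))
sh("scraper",((.36,.54),(-.32,-.15)),(.0565,.07))
sh("stand base",((.36,.54),(-.32,-.15)),(.005,.07))
sh("fences",((.56,.75),(-.2,.05)),(.083,.095))
sh("plate",((.56,.75),(-.2,.05)),(.035,.05))
sh("pan",((.56,.75),(-.02,.18)),(.03,.043))
sh("chips",((.56,.75),(-.2,.05)),(.03,.08),mask=(H>40)&(H<90)&(S>80)&(V<140))
sh("pointer",((.38,.5),(-.07,.03)),(.08,.12),mask=(V>150))
sh("marks",((.38,.53),(-.09,.05)),(.055,.068),mask=(V>235))
sh("yellow",((.48,.6),(-.15,.15)),(.003,.05))
E
```

```text
mat
   (np.int32(2193), array([456.3, 215.5]), array([124.4, 124.2]), 0.4, 0.0039)
headtop
   (np.int32(1402), array([438.5, -21.3]), array([110. , 100.2]), 83.0, 0.0615)
knobbar
   (np.int32(113), array([438.3, -21.3]), array([41.8, 14.1]), 21.1, 0.1123)
stand top
   (np.int32(388), array([ 450.8, -235.8]), array([61.9, 41.4]), 5.1, 0.0576)
scraper
   (np.int32(255), array([ 450.8, -235.4]), array([61.8, 40.7]), 4.8, 0.0589)
stand base
   (np.int32(765), array([ 451.8, -238.7]), array([87. , 65.8]), 4.2, 0.047)
   (np.int32(11), array([ 362.9, -229.6]), array([14.3,  5.2]), 79.0, 0.0383)
fences
   (np.int32(328), array([698., -73.]), array([177. ,  12.4]), 87.1, 0.0896)
   (np.int32(323), array([615.8, -69.9]), array([177.5,  11.2]), 87.2, 0.09)
plate
   (np.int32(1525), array([661.5, -56.9]), array([212.8, 113.3]), 89.6, 0.0465)
pan
   (np.int32(197), array([625.4,  75.9]), array([169.6,  84.9]), 56.4, 0.0397)
   (np.int32(112), array([715.9,  71.1]), array([108.4,  12.8]), 85.6, 0.0394)
   (np.int32(27), array([678.8,  19.1]), array([40.7,  2.6]), -0.6, 0.0404)
chips
   (np.int32(
[... 229 characters left out ...]
np.int32(29), array([448.6, -12.8]), array([19.1, 16.6]), 7.3, 0.1128)
marks
   (np.int32(300), array([436. , -18.5]), array([71.1, 67.9]), 56.8, 0.0636)
   (np.int32(17), array([464.4, -49.4]), array([14. ,  7.1]), -45.1, 0.0627)
   (np.int32(7), array([4.752e+02, 1.000e-01]), array([5.2, 5. ]), -2.0, 0.0633)
   (np.int32(6), array([390. , -61.7]), array([4.9, 2.5]), -0.2, 0.0621)
yellow
   (np.int32(115), array([547.5, 117.1]), array([44.8, 28.9]), -11.7, 0.0172)
   (np.int32(110), array([ 547. , -114.7]), array([37.9, 32.9]), 62.2, 0.0178)
   (np.int32(55), array([507.4,  -0. ]), array([27.3, 22.6]), -27.1, 0.0377)
   (np.int32(15), array([560.3,  64.4]), array([16.2, 13.5]), 88.5, 0.004)
```

The fits match the given sizes, with about +1 mm of z bias:
- **Scraper:** (450.8, -235.6), x axis at about 4.8°.
- **Mat:** (456, 215).
- **Trough:** centre (657, -71.5), axis at about 87.5°.
- **Knob:** (438, -21), bar at 21°.

Next I go above the scraper with the tool's y along its length.

Call:
play_rows(deltas=[29.1,31.6,-2,78.6,1,29.1,31.6,-2,78.6,1,29.1,31.6,-2,78.6,1,29.1,31.6,-2,78.6,1,29.1,31.6,-2,78.6,1,29.1,31.6,-2,78.6,1,29.1,31.6,-2,78.6,1,29.1,31.6,-2,78.6,1,29.1,31.6,-2,78.6,1,29.1,31.6,-2,78.6,1,29.1,31.6,-2,78.6,1,29.1,31.6,-8,78.6,1], force=40)

```text
time: 1.35
position: [0.4551, -0.2399, 0.1666]
ee_rot: [0.006, 0.678, 0.735, 0.0]
ft_force: [1.9, -1.6, -0.8]
gripper_width: 0.0853
grip_force: 0.0
```

```bash
python3 - <<'E'
from fit import *
f=grab_frame("wrist");cv2.imwrite("pics/w1.png",f["image"]);P=cloud(f)
o=r.observe();print(o["position"],o["ee_rot"],o["joints"],o["ft_force"])
for t in rect(P,((.36,.54),(-.32,-.15)),(.045,.07)):print(t)
for t in rect(P,((.36,.54),(-.32,-.15)),(.0535,.062),mask=f["image"].min(2)>130):print(t)
E
```

```text
[ 0.44787679 -0.23499949  0.15399837] [-3.58027274e-03  6.78029770e-01  7.35025515e-01 -5.52159032e-04] [-6.41829651e-01  2.24206641e-01 -2.66753455e-01  1.08707248e+00
 -3.60383195e-04  8.48341458e-01] [-3.11713113  1.85133508 -7.64719663]
(np.int32(3294), array([ 451.1, -236.6]), array([61.6, 40.7]), 2.7, 0.0559)
(np.int32(1441), array([ 451. , -236.4]), array([61.1, 17.2]), 3.1, 0.057)
```

View pics/w1.png

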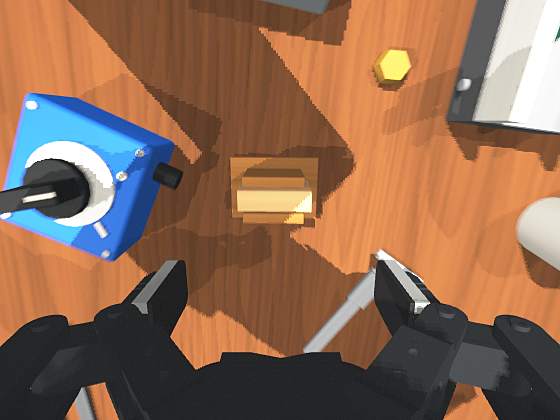

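The wrist view shows the scraper at (272,200) with both ends free and the fingers straddling it. The refined fit is (451,-236.5) at about 3°. I descend and grip.

Call:
play_rows(deltas=[0,-0.05,-4,-1,1,0,-0.05,-8,-1,1,0,-0.05,-11,-1,1,0,-0.05,-13,-1,1,0,-0.05,-13,-1,1,0,-0.05,-13,-1,1,0,-0.05,-13,-1,0,0,-0.05,-13,-1,0,0,-0.05,-13,-1,-1,0,-0.05,-13,-1,-1,0,-0.05,-13,-1,-1,0,-0.05,-13,-1,-1], force=40)

```text
time: 2.6
position: [0.4523, -0.2379, 0.0332]
ee_rot: [0.002, 0.683, 0.73, -0.0]
ft_force: [-1.5, -1.3, 5.9]
gripper_width: 0.061
grip_force: 44.5
```

Call:
play_rows(deltas=[0,0,1,0,-1,0,0,3,0,-1,0,0,6,0,-1,0,0,10,0,-1,0,0,14,0,-1,0,0,17,0,-1,0,0,17,0,-1])

```text
time: 3.3
position: [0.4538, -0.2382, 0.2071]
ee_rot: [0.005, 0.683, 0.73, 0.001]
ft_force: [0.3, -0.6, -1.1]
gripper_width: 0.0609
grip_force: 44.5
```

```bash
python3 - <<'E'
from fit import *
f=grab_frame("side");cv2.imwrite("pics/s2.png",f["image"][60:300,180:500])
o=r.observe();print(o["position"],o["ee_rot"],o["ft_force"],o["gripper_width"])
E
```

```text
[ 0.45278564 -0.23751034  0.20438895] [2.88113022e-03 6.83190389e-01 7.30234482e-01 4.37973521e-04] [ 0.03501464 -0.96244949 -2.0221201 ] 0.0611086202978872
```

View pics/s2.png

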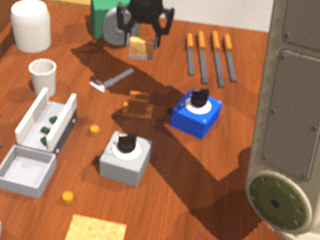

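The scraper is lifted clear, held at (142,45) in the crop, and the stand below is empty. I carry it above the mat.

Call:
play_rows(deltas=[0.3,5,0,0,-1,0.3,10,0,0,-1,0.3,15,0,-1,-1,0.3,20,0,-2,-1,0.3,25,0,-3,-1,0.3,30,0,-4,-1,0.3,35,0,-5,-1,0.3,40,0,-6,-1,0.3,43,0,-6,-1,0.3,45.3,0,-6,-1,0.3,45.3,0,-6,-1,0.3,45.3,0,-6,-1])

```text
time: 4.55
position: [0.4533, 0.2163, 0.2001]
ee_rot: [-0.0, 0.72, 0.694, -0.001]
ft_force: [-0.1, -0.7, -0.9]
gripper_width: 0.0613
grip_force: 44.4
```

Call:
play_rows(deltas=[0,0,-5,0,-1,0,0,-9,0,-1,0,0,-12,0,-1,0,0,-14,0,-1,0,0,-15,0,-1,0,0,-16,0,-1,0,0,-16,0,-1,0,0,-16,0,-1,0,0,-16,0,-1])

```text
time: 5.45
position: [0.4554, 0.2165, 0.0424]
ee_rot: [0.001, 0.721, 0.693, 0.001]
ft_force: [0.1, 0.2, -0.6]
gripper_width: 0.0612
grip_force: 44.4
```

Call:
play_rows(deltas=[0,0,-0.6,0,-1,0,0,-1,0,-1,0,0,-1.2,0,-1,0,0,-1.3,0,-1,0,0,-1.4,0,-1,0,0,-1.4,0,-1,0,0,-1.4,0,-1])

```text
time: 6.15
position: [0.4541, 0.2163, 0.0282]
ee_rot: [-0.0, 0.72, 0.693, -0.0]
ft_force: [-3.8, -0.7, 9.1]
gripper_width: 0.0611
grip_force: 45.5
```

Contact force is 9 N, so the scraper is standing on the mat. I release it, rise and turn 90°.

Call:
play_rows(deltas=[0,0,0.1,0,0,0,0,0.1,0,0.7,0,0,0.1,0,1,0,0,0.1,0,1,0,0,0.1,0,1,0,0,3,0,1,0,0,6,0,1,0,0,10,0,1,0,0,12,0,1,0,0,12,0,1])

```text
time: 7.15
position: [0.4568, 0.217, 0.1507]
ee_rot: [0.002, 0.721, 0.693, 0.003]
ft_force: [0.8, -0.0, -0.3]
gripper_width: 0.0853
grip_force: 0.0
```

Call:
play_rows(deltas=[0,0,0,90,1,0,0,0,90,1,0,0,0,90,1,0,0,0,90,1,0,0,0,90,1,0,0,0,90,1,0,0,0,90,1,0,0,0,90,1,0,0,0,90,1,0,0,0,90,1,0,0,0,90,1,0,0,0,90,1])

```text
time: 8.35
position: [0.4537, 0.2161, 0.146]
ee_rot: [-0.001, 0.019, 1.0, -0.0]
ft_force: [-1.4, 0.5, -0.0]
gripper_width: 0.0853
grip_force: 0.0
```

```bash
python3 - <<'E'
from fit import *
f=grab_frame("wrist");cv2.imwrite("pics/w3.png",f["image"]);P=cloud(f)
o=r.observe();print(o["position"],o["ee_rot"],o["joints"],o["ft_force"])
for t in rect(P,((.36,.56),(.11,.32)),(.045,.07)):print(t)
f=grab_frame("top");P=cloud(f)
for t in rect(P,((.36,.56),(.11,.32)),(.045,.07)):print(t)
E
```

```text
[0.45379703 0.21609562 0.1461692 ] [-8.95621895e-04  2.00047363e-02  9.99799458e-01 -2.28518709e-04] [ 2.84516199e-01  2.19482724e-01 -2.93142224e-01  1.06001725e+00
  1.01072695e-04  3.24528264e-01] [ 0.22754745 -0.20413202 -0.57553712]
(np.int32(1775), array([454.7, 217.7]), array([62.1, 17.7]), -1.6, 0.052)
(np.int32(98), array([439. , 218.5]), array([30.7, 18.2]), -1.8, 0.054)
```

View pics/w3.png

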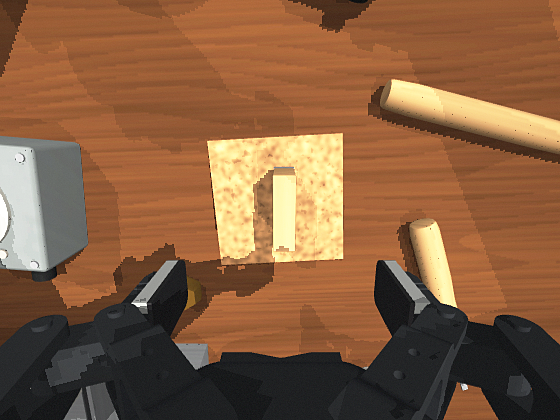

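The scraper stands upright on the mat at (284,207), centre (454.7, 217.7), and the fingers straddle its thickness. I grip high, with the TCP 24 mm above the underside.

Call:
play_rows(deltas=[0.1,0.15,-3,0,0.2,0.1,0.15,-6,0,0.2,0.1,0.15,-9,0,0.2,0.1,0.15,-11,0,0.2,0.1,0.15,-11.9,0,0.2,0.1,0.15,-11.9,0,0.2,0.1,0.15,-11.9,0,-0.3,0.1,0.15,-11.9,0,-1,0.1,0.15,-11.9,0,-1,0.1,0.15,-11.9,0,-1,0.1,0.15,-11.9,0,-1,0.1,0.15,-11.9,0,-1], force=60)

```text
time: 9.65
position: [0.4567, 0.2182, 0.0298]
ee_rot: [0.001, 0.019, 1.0, 0.001]
ft_force: [-1.2, 0.1, 6.5]
gripper_width: 0.0168
grip_force: 59.5
```

Call:
play_rows(deltas=[0,0,0,0,-1,0,0,2,0,-1,0,0,6,0,-1,0,0,10,0,-1,0,0,14,0,-1,0,0,17,0,-1,0,0,17,0,-1,0,0,17,0,-1])

```text
time: 10.45
position: [0.4557, 0.2179, 0.1987]
ee_rot: [0.001, 0.019, 1.0, 0.0]
ft_force: [-0.2, 0.1, -1.6]
gripper_width: 0.0165
grip_force: 58.8
```

Call:
play_rows(deltas=[2.2,-3.9,0,0,-1,4.4,-7.8,0,0,-1,6.6,-11.8,0,0,-1,8.8,-15.7,0,0,-1,11,-19.6,0,0,-1,13.3,-23.5,0,0,-1,15.5,-27.5,0,0,-1,17.7,-31.4,0,0,-1,19,-34,0,0,-1,19.9,-35.3,0,0,-1,19.9,-35.3,0,0,-1,19.9,-35.3,0,0,-1])

```text
time: 11.65
position: [0.6532, -0.1349, 0.1959]
ee_rot: [-0.002, 0.019, 1.0, 0.001]
ft_force: [-0.2, 0.0, -1.9]
gripper_width: 0.0167
grip_force: 59.0
```

```bash
python3 - <<'E'
from fit import *
f=grab_frame("wrist");cv2.imwrite("pics/w4.png",f["image"]);P=cloud(f)
o=r.observe();print(o["position"],o["ee_rot"],o["ft_force"],o["gripper_width"])
for t in rect(P,((.56,.75),(-.2,.05)),(.083,.095)):print(t)
E
```

```text
[ 0.65330658 -0.13430313  0.19659488] [-1.58197009e-03  1.89952719e-02  9.99818076e-01  7.02073391e-04] [-0.77685449  0.65885939 -1.15563888] 0.016890792640642915
(np.int32(2986), array([616.5, -69.9]), array([180.2,  10.3]), 87.2, 0.0879)
(np.int32(1762), array([699.4, -46.9]), array([125. ,  10.9]), 87.5, 0.0877)
```

View pics/w4.png

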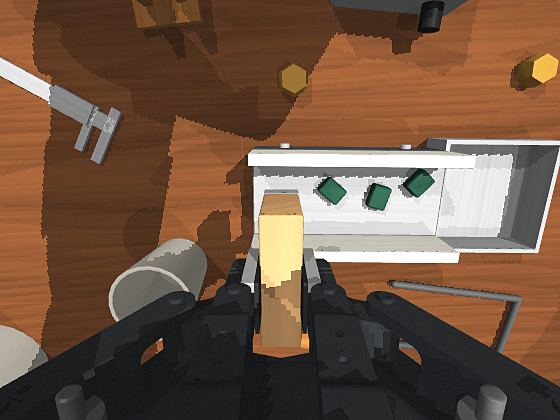

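The wrist view shows the scraper held over the free end of the trough at (280,250), with the chips at (332,190), (377,197) and (418,183). The centreline is at 654.4 here, so I shift +2 mm and descend.

Call:
play_rows(deltas=[0.2,0,0,-0.4,-1,0.2,0,-3,-0.4,-1,0.2,0,-6,-0.4,-1,0.2,0,-8,-0.4,-1,0.2,0,-9.5,-0.4,-1,0.2,0,-10.5,-0.4,-1,0.2,0,-11,-0.4,-1,0.2,0,-11.3,-0.4,-1,0.2,0,-11.5,-0.4,-1,0.2,0,-11.5,-0.4,-1,0.2,0,-11.5,-0.4,-1])

```text
time: 12.8
position: [0.6568, -0.1353, 0.084]
ee_rot: [0.001, 0.023, 1.0, -0.0]
ft_force: [-0.7, 0.3, -1.2]
gripper_width: 0.0165
grip_force: 59.0
```

Call:
play_rows(deltas=[0,0,-0.4,0,-1,0,0,-0.7,0,-1,0,0,-0.9,0,-1,0,0,-1,0,-1,0,0,-1,0,-1])

```text
time: 13.3
position: [0.6563, -0.1352, 0.073]
ee_rot: [-0.0, 0.023, 1.0, 0.0]
ft_force: [0.2, 0.0, -1.0]
gripper_width: 0.017
grip_force: 59.0
```

Call:
play_rows(deltas=[0.05,1,0,0,-1,0.1,2,0,0,-1,0.15,3,0,0,-1,0.2,4,0,0,-1,0.25,5,0,0,-1,0.3,6,0,0,-1,0.35,7,0,0,-1,0.4,8,0,0,-1,0.4,9,0,0,-1,0.45,10,0,0,-1,0.5,11,0,0,-1,0.55,12,0,0,-1])

```text
time: 14.5
position: [0.6619, -0.0144, 0.0733]
ee_rot: [-0.0, 0.023, 1.0, 0.0]
ft_force: [0.2, -0.6, -1.1]
gripper_width: 0.017
grip_force: 59.0
```

Call:
play_rows(deltas=[0,0.8,0,0,-1,0.1,1.6,0,0,-1,0.1,2.4,0,0,-1,0.15,3.2,0,0,-1,0.2,4,0,0,-1,0.2,4.5,0,0,-1,0.25,5,0,0,-1,0.25,5,0,0,-1,0.25,5,0,0,-1])

```text
time: 15.4
position: [0.6644, 0.0348, 0.0733]
ee_rot: [-0.0, 0.023, 1.0, -0.0]
ft_force: [0.0, -0.1, -1.5]
gripper_width: 0.017
grip_force: 59.0
```

```bash
python3 - <<'E'
from fit import *
o=r.observe();print(o["position"],o["ft_force"],o["gripper_width"])
for n in("top","side","wrist"):
    f=grab_frame(n);P=cloud(f);hsv=cv2.cvtColor(f["image"],cv2.COLOR_BGR2HSV);H,S,V=[hsv[...,i] for i in range(3)]
    print(n)
    for t in rect(P,((.56,.75),(-.2,.16)),(.003,.08),mask=(H>40)&(H<90)&(S>80)&(V<140)):print(t)
    if n=="wrist":cv2.imwrite("pics/w5.png",f["image"])
E
```

```text
[0.66444885 0.03477601 0.07332088] [ 0.04025684 -0.12006358 -1.51316661] 0.017040209243194465
top
side
(np.int32(26), array([641.2,  50. ]), array([18.5, 13.6]), -86.4, 0.0154)
(np.int32(23), array([664.1,  46.3]), array([19.3, 11. ]), -4.5, 0.0147)
wrist
(np.int32(648), array([641.5,  48.6]), array([22. , 16.3]), 87.1, 0.0147)
(np.int32(187), array([665.2,  51.1]), array([20.9,  4.9]), -1.1, 0.0147)
```

View pics/w5.png

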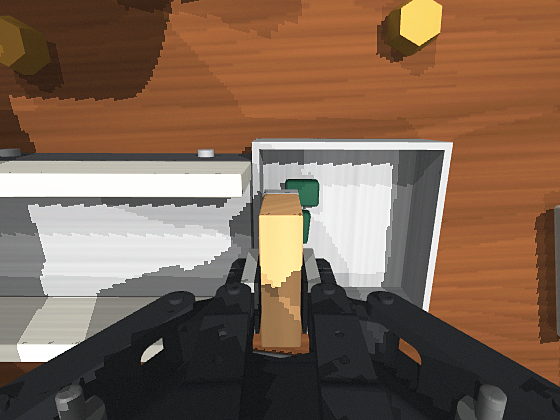

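Two chips are visible in the pan at (302,193) and (307,225), and the plate behind is empty. The third is probably hidden under the scraper, so I raise and check.

Call:
play_rows(deltas=[0,0,3,0,-1,0,0,7,0,-1,0,0,11,0,-1,0,0,13,0,-1,-3,4,13,0,-1,-6,8,13,0,-1,-6,8,13,0,-1])

```text
time: 16.25
position: [0.6005, 0.1186, 0.2039]
ee_rot: [-0.001, 0.02, 1.0, 0.001]
ft_force: [0.7, -0.5, -0.7]
gripper_width: 0.017
grip_force: 59.1
```

```bash
python3 - <<'E'
from fit import *
o=r.observe();print(o["position"],o["ee_rot"],o["ft_force"],o["gripper_width"])
for n in("top","side","wrist"):
    f=grab_frame(n);P=cloud(f);hsv=cv2.cvtColor(f["image"],cv2.COLOR_BGR2HSV);H,S,V=[hsv[...,i] for i in range(3)]
    print(n)
    for t in rect(P,((.56,.75),(-.2,.16)),(.003,.08),mask=(H>40)&(H<90)&(S>80)&(V<140)):print(t)
E
```

```text
[0.6004637  0.1186472  0.20385931] [-1.34300626e-03  2.03107323e-02  9.99792460e-01  8.41326070e-04] [ 0.74304071 -0.51572352 -0.72406898] 0.01703191433120616
top
(np.int32(95), array([660.6,  43.8]), array([57.5, 17.4]), -15.1, 0.0177)
side
wrist
(np.int32(524), array([673.1,  40.5]), array([42.4, 20.6]), -25.1, 0.0154)
(np.int32(321), array([641.7,  48.9]), array([21.4, 16.4]), 88.1, 0.0149)
```

All three chips are in the pan, with tops at about 15-18 mm. Now the scraper goes back to the mat.

Call:
play_rows(deltas=[-4,2.8,0,0,-1,-8,5.6,0,0,-1,-12,8.4,0,0,-1,-14.4,9.8,0,0,-1,-14.4,9.8,-3,0,-1,-14.4,9.8,-7,0,-1,-14.4,9.8,-11,0,-1,-14.4,9.8,-14,0,-1,-14.4,9.8,-15.5,0,-1,-14.4,9.8,-16,0,-1,-14.4,9.8,-16,0,-1,-14.4,9.8,-16,0,-1])

```text
time: 17.6
position: [0.4618, 0.2126, 0.0442]
ee_rot: [0.001, 0.023, 1.0, 0.0]
ft_force: [0.4, -0.2, -0.9]
gripper_width: 0.0167
grip_force: 59.1
```

Call:
play_rows(deltas=[0,0,-0.6,0,-1,0,0,-1,0,-1,0,0,-1.2,0,-1,0,0,-1.35,0,-1,0,0,-1.45,0,-1,0,0,-1.5,0,-1,0,0,-1.5,0,-1])

```text
time: 18.3
position: [0.4603, 0.2129, 0.0297]
ee_rot: [0.0, 0.023, 1.0, 0.0]
ft_force: [-4.4, -1.7, 10.6]
gripper_width: 0.0168
grip_force: 60.9
```

The scraper is on the mat with 10 N of contact. I release it, rise, and go above the knob.

Call:
play_rows(deltas=[0,0,0.1,0,-0.5,0,0,0.1,0,0.2,0,0,0.1,0,0.2,0,0,0.1,0,0.2,0,0,0.1,0,0.2,0,0,3,0,0.2,0,0,7,0,0.2,0,0,11,0,0.2,0,0,15,0,0.2,0,0,19,0,0.2,0,0,19,0,0.2])

```text
time: 19.4
position: [0.4636, 0.2137, 0.2241]
ee_rot: [0.005, 0.023, 1.0, 0.002]
ft_force: [1.2, -0.1, -0.1]
gripper_width: 0.0511
grip_force: 0.0
```

Call:
play_rows(deltas=[-0.5,-4,0,5,0.2,-0.9,-8,0,10,0.2,-1.2,-12,0,16,0.2,-1.6,-16,0,23.7,0.2,-1.9,-20,0,23.7,0.2,-2.2,-23.4,0,23.7,0.2,-2.2,-23.4,-1,23.7,0.2,-2.2,-23.4,-1,23.7,0.2,-2.2,-23.4,-1,23.7,0.2])

```text
time: 20.3
position: [0.4379, -0.0206, 0.2077]
ee_rot: [-0.001, -0.183, 0.983, 0.001]
ft_force: [0.3, -0.3, -0.1]
gripper_width: 0.0512
grip_force: 0.0
```

```bash
python3 - <<'E'
from fit import *
o=r.observe();print(o["position"],o["ee_rot"],o["ft_force"],o["gripper_width"])
f=grab_frame("wrist");P=cloud(f);V=f["image"].min(2)
cv2.imwrite("pics/w6.png",f["image"])
for t in rect(P,((.34,.54),(-.12,.09)),(.100,.118)):print("bar",t)
for t in rect(P,((.38,.53),(-.09,.05)),(.055,.068),mask=V>235):print("mark",t)
f=grab_frame("top");P=cloud(f)
for t in rect(P,((.36,.56),(.11,.32)),(.045,.07)):print("scraper",t)
E
```

```text
[ 0.43794985 -0.02060956  0.20770747] [-6.58273903e-04 -1.83307537e-01  9.83055270e-01  5.00643256e-04] [ 0.33916271 -0.31180051 -0.12536257] 0.05120781128748175
bar (np.int32(938), array([438.5, -22. ]), array([42.3, 13.6]), 21.4, 0.11)
mark (np.int32(5445), array([437.7, -21.5]), array([103.4,  96.5]), 82.5, 0.0593)
mark (np.int32(35), array([476.7,  -1.7]), array([6.5, 5.9]), 21.2, 0.061)
mark (np.int32(20), array([472.3,  23.4]), array([7.8, 4.6]), -4.6, 0.0589)
mark (np.int32(19), array([457. ,  26.5]), array([8.4, 2.7]), -8.9, 0.059)
scraper (np.int32(192), array([458.5, 212.5]), array([61.2, 18.5]), -2.7, 0.0543)
```

View pics/w6.png

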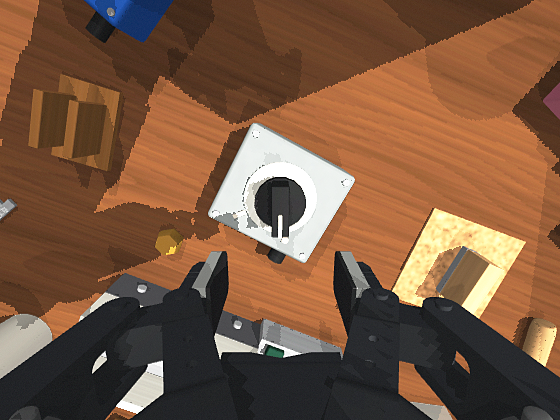

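The scraper stands on the mat again at (458.5, 212.5). The knob bar is at (438.5,-22) and 21.4°, with the dot at 28°, so the joint is at about 0.1 rad. I descend and grip the bar, with the tips just above the disc.

Call:
play_rows(deltas=[0,-0.1,-3,0.3,0.2,0,-0.1,-6,0.3,0.2,0,-0.1,-9,0.3,0.2,0,-0.1,-11,0.3,0.2,0,-0.1,-12,0.3,0.2,0,-0.1,-12,0.3,0.2,0,-0.1,-12,0.3,0.2,0,-0.1,-12,0.3,-1,0,-0.1,-12,0.3,-1,0,-0.1,-12,0.3,-1,0,-0.1,-12,0.3,-1,0,-0.1,-12,0.3,-1], force=60)

```text
time: 21.6
position: [0.4387, -0.0211, 0.089]
ee_rot: [0.001, -0.186, 0.983, 0.001]
ft_force: [-0.4, 5.4, 3.5]
gripper_width: 0.0124
grip_force: 62.2
```

Gripped. I press down 12 mm.

Call:
play_rows(deltas=[0,0,-0.4,0,-1,0,0,-0.8,0,-1,0,0,-1.1,0,-1,0,0,-1.3,0,-1,0,0,-1.3,0,-1,0,0,-1.3,0,-1])

```text
time: 22.2
position: [0.4388, -0.0212, 0.0775]
ee_rot: [0.001, -0.186, 0.983, 0.001]
ft_force: [-5.4, 6.4, 17.7]
gripper_width: 0.0128
grip_force: 64.4
```

It's pressed 11.5 mm at 17.7 N, so fully down. I turn it clockwise.

Call:
play_rows(deltas=[0,0,0,-6,-1,0,0,0,-12,-1,0,0,0,-18,-1,0,0,0,-24,-1,0,0,0,-30,-1,0,0,0,-36,-1,0,0,0,-42,-1,0,0,0,-48,-1,0,0,0,-54,-1,0,0,0,-60,-1,0,0,0,-67.5,-1,0,0,0,-67.5,-1])

```text
time: 23.4
position: [0.4385, -0.0215, 0.0775]
ee_rot: [0.0, 0.393, 0.92, 0.001]
ft_force: [-6.1, 4.6, 19.0]
gripper_width: 0.0128
grip_force: 64.4
```

```bash
python3 - <<'E'
from h import *
o=r.observe();print(o["position"],o["ee_rot"],o["ft_force"],o["torque"],o["gripper_width"])
a,b=o["ee_rot"][1:3];print(np.degrees(np.arctan2(2*b*b-1,2*a*b)))
E
```

```text
[ 0.43849057 -0.02145417  0.07746816] [3.65796957e-04 3.92542485e-01 9.19733344e-01 9.16366067e-04] [-6.08592093  4.61038587 19.02108735] [ 0.95458715  1.44874521 -0.0473407 ] 0.012780054946431633
43.77434982021398
```

The bar is at -46°, on the run mark. I let it spring up, release and lift.

Call:
play_rows(deltas=[0,0,0.5,0,-1,0,0,0.9,0,-1,0,0,1.2,0,-1,0,0,1.25,0,-1,0,0,1.25,0,0,0,0,1.25,0,0.2,0,0,1.25,0,0.2,0,0,1.25,0,0.2,0,0,5,0,0.2,0,0,10,0,0.2,0,0,14,0,0.2,0,0,14,0,0.2])

```text
time: 24.6
position: [0.4418, -0.0231, 0.2208]
ee_rot: [0.005, 0.392, 0.92, 0.001]
ft_force: [0.5, 0.9, -0.6]
gripper_width: 0.0516
grip_force: 0.0
```

```bash
python3 - <<'E'
from fit import *
o=r.observe();print(o["position"],o["ft_force"],o["gripper_width"])
f=grab_frame("wrist");P=cloud(f)
for t in rect(P,((.34,.54),(-.12,.09)),(.098,.118)):print("bar",t)
f=grab_frame("top");P=cloud(f)
for t in rect(P,((.36,.56),(.11,.32)),(.045,.07)):print("scraper",t)
hsv=cv2.cvtColor(f["image"],cv2.COLOR_BGR2HSV);H,S,V=[hsv[...,i] for i in range(3)]
for t in rect(P,((.56,.75),(-.2,.16)),(.003,.08),mask=(H>40)&(H<90)&(S>80)&(V<140)):print("chips",t)
E
```

```text
[ 0.4417866  -0.02311281  0.22082209] [ 0.51250817  0.89101726 -0.56708026] 0.051569382969560276
bar (np.int32(851), array([438.5, -21.7]), array([42.1, 14. ]), -46.1, 0.1101)
scraper (np.int32(192), array([458.7, 212.3]), array([61.2, 18.3]), -2.7, 0.0539)
chips (np.int32(105), array([661.4,  42.9]), array([58.3, 19.2]), -16.9, 0.0173)
```

The bar is up at 110 mm, as before, and turned 67.5° (1.18 rad plus the starting offset). Everything is in place, so I hand in.

```bash
python3 -c "
from station import r
print(r.close_job())"
```

```text
the job is handed in; nothing more can be done
None
```

The job is handed in, with no verdict returned: my last measurements show the three chips in the pan, the scraper standing on the mat, and the knob turned to the bar mark and sprung back up.

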